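# Put the red cutter away in the push-to-open case

## Robot

A 6-joint arm with a two-finger parallel gripper is mounted at the origin on the work surface. World frame = base frame: x ahead of the robot, y to its left, z up, the work surface at z = 0. Lengths are in m, angles in rad, forces in N, time in s.
With the tool pointing down it reaches from about 0.35 to 0.975 m from the base axis. Payload 4.9 kg.
Tool frame: the origin (TCP) lies at the very end of the fingers, on their centre line; the grasp point (between the pads) lies 19 mm behind it (manip.hold_point_z is the distance from the TCP to the grasp point, in m); z points along the fingers, y is the direction in which the jaws open and shut (so a half turn about z gives the same grasp; the last joint's range is limited). The gripper opens to 85 mm and grips with 20 to 120 N. Pads are 22 mm wide; open, the fingers measure 114 mm over their backs; the gripper's body (76 mm by 85 mm) begins 54 mm behind the grasp point. The pads swing forward as they close: fully open they stand 13 mm farther back than shut.
Start: joints at [1.218, 0.053, 1.613, -0, 1.476, -0.119], TCP at [0.145, 0.608, 0.195] pointing down, gripper open.
Joint ranges: [-3.01, 3.01], [-1.01, 2.22], [0.06, 2.58], [-1.02, 4.17], [0.09, 2.62], [-3.14, 3.14]. Speed limits (rad/s): [2.57, 2.57, 3.14, 3.14, 3.14, 3.14].

## Interface

Orientations are given as a unit quaternion [w, x, y, z].
In Python, from plant import manip gives the robot as it stands. The module is installed in compiled form; this text tells all that it offers.
- The arm moves only by the shell command python3 -m creep 'ROWS'. ROWS is JSON, a list of rows, each a list of 7 numbers: the turn, a rotation vector about the tool's x, y, z in degrees, then the shift along the tool's x, y, z in m, then the opening, from 0 (shut) to 1 (fully open). In form: [[ax, ay, az, tx, ty, tz, jaw], ...]. A call has 1 to 20 rows; each row shifts and turns the commanded pose from where the row before left it, along the tool's axes as they then stand; what a row does not reach is not made up. A row lasts 1/12 s, in which the tool goes at most 41.7 mm and 7.16 degrees, less where a joint would pass 70% of its speed; a pose out of reach is approached as far as the arm can. A call is refused whole if a number of a shift passes 0.0417 or a number of a turn 7.16, either way. A call with a gripper value outside its range is refused whole. The fingers move at their own pace and stop on an object; the grip force is fixed at half the most. Time passes only in rows, so rows that do not move let the fingers close. It gives the time, the measured TCP pose, the force and the opening at its end, in the units of the state.
- manip.state(): the state, without advancing time (a new reading comes with each control period).
- manip.grab_frame(name): name is "scene" or "side" or "wrist"; returns the picture (420x560x3 uint8, blue, green, red); there is no depth.
- manip.get_calibration(name): a dict with "fx", "fy", "cx", "cy" (pixels), "xyz" and "attitude" of the camera in the world. Camera axes: x right, y down, z forward; pixel columns grow to the right and rows downward; lengths in m; the calibration is good to about 2 mm. A picture is of the moment at which its call begins: read the wrist's pose just before it. get_calibration takes no time and is no camera call; for the wrist camera it gives the pose at the moment of the call.
- manip.job_done(): hands the job in, once; it reports no verdict.
Trained networks look in the newest picture that a camera, given by its name, has taken for a name from the list of things; names that differ only in an ending like _2 or _b are one class to them, and where a whole thing is asked for, a point or a joint stands for the part that bears it (a point fixed in the world has none). Each returns a list of dicts, best first, with "confidence" (0 to 1); they miss things now and then, are a little off and sometimes report something else, mostly with a low value. They report only what shows in the picture. A call takes as long as a camera call. They do not tell look-alikes from the thing itself.
- manip.cut_out(target, camera): "pixels" (420x560 bool, what is visible of it) and "rect" ([left, top, right, bottom] in pixels, round what is visible of it).
The state is a dict: "time": time; "joint_pos": joint angles; "joint_vel": joint speeds; "joint_efforts": joint torques, N m; "tool_pos": TCP position; "tool_rot": TCP orientation; "contact_force": force on the tool from outside, world axes, zero at the start; "ft_torque": the same for the moment, N m; "gripper_width": opening from 0.0 (shut) to 1.0 (fully open).
Only numpy, scipy, OpenCV 4.12 (cv2) and the standard library are available. Lean on these libraries where they do the work, as an engineer would, in place of code of your own. Each camera call takes 0.05 s, during which the arm holds its last target.

## Task

Press the yellow latch pad on top of the mint decorating case so that its hidden drawer springs open, then put the red round cutter into the drawer, standing on its floor just as it now stands on the table. Leave the drawer open and do not disturb the blue cutter.

Things in the scene. Friction and masses are not known exactly. Their poses are not given: they have to be found in the camera images.
- pad_top (a point): Centre of the top of the yellow 38 mm square latch pad, 90 mm above the table, 14 mm proud of the fixed mint case (190 x 170 mm, 76 high). z up; -x points to the case's front, 60 mm away, a flush drawer front without handle. Pressed straight down the pad travels 8 mm on a spring (2 N at first, 5 N at the bottom); the latch lets go at about 5 mm and the drawer springs out. It rises again.
- drawer_floor (a point): Point on the drawer's floor, 11 mm above the table, midway between its side walls. Axes as the pad's. Shut, it is hidden under the pad; once released the drawer slides 120 mm along -x and stays: the point is then 54 mm in front of the case and 56 mm behind the front panel's inner face. Cream tray, 142 mm wide inside; side walls reach 59 mm above the table, the front 67 mm.
- red_cutter_mid (a point): Centre, half-way up, of the red plastic round pastry cutter: a plain upright ring, open at top and bottom, 46 mm outside diameter, 40 mm high, wall 2.5 mm, about 40 g, standing loose on the table. z is the ring's axis (up).
- blue_cutter_mid (a point): Centre, half-way up, of the blue pastry cutter, the same ring in blue, standing on the table: not to be moved. A small jar with an orange label stands near the cutters and a white bowl beside the case.
Things that resemble listed ones, but are neither listed nor needed, are in the scene too. Of the things shaped like the part that bears red_cutter_mid, the red one is meant.

How it is judged:
On the way:
1. the drawer has sprung open (distance of drawer_floor from where it was at the start of the episode above 0.1 m), for 0.2 s.
At the end, for the whole second after the job is handed in: The drawer stands open by at least 90 mm and the red cutter rests inside it on its floor, its axis upright within 0.2 rad (about 11 degrees), its centre within 8 mm of 20 mm above the floor (distance of drawer_floor from where it was at the start of the episode above 0.09 m and z of red_cutter_mid in the frame of drawer_floor between 0.012 and 0.028 m and x of red_cutter_mid in the frame of drawer_floor between -0.06 and 0.1 m and y of red_cutter_mid in the frame of drawer_floor between -0.07 and 0.07 m and angle between red_cutter_mid's own z axis and vertical below 0.2 rad); the robot touches nothing.
It fails at once if the blue cutter is moved more than 30 mm (distance of blue_cutter_mid from where it was at the start of the episode above 0.03 m).
It also fails if it takes over 48 s, if anything falls off the work surface, if the arm or the gripper's body presses on something with over 40 N, if the wrist force passes 120 N, or if a joint passes its speed limit or range.

## Working session

There is one attempt and no reset: what is moved stays moved. The work goes in short steps, Python scripts to look and compute and a shell command to move; the robot and the scene stay as the last step left them, time stands still between calls to the robot, and variables do not carry over. Pictures are saved under pics/ and viewed, and the job is handed in when it is done.

```bash
mkdir -p pics; python3 - <<'E'
from plant import manip
import cv2
s=manip.state(); print(s)
for n in ["scene","side","wrist"]:
    c=manip.get_calibration(n); print(n,c)
    cv2.imwrite(f"pics/{n}0.png",manip.grab_frame(n))
E
```

```text
{'time': 0.0, 'joint_pos': array([ 1.21801923e+00,  5.33449173e-02,  1.61427783e+00, -4.98263151e-06,
        1.47601121e+00, -1.18996548e-01]), 'joint_vel': array([ 5.53667074e-04, -1.84334548e-03,  1.22238344e-03, -8.35201858e-05,
        1.13323799e-03, -4.93417759e-04]), 'joint_efforts': array([ 2.24992524e-03, -3.93689382e+01, -3.70176494e+01, -1.85762019e-05,
        7.17053306e-03,  8.78802780e-06]), 'tool_pos': array([0.14454349, 0.60734387, 0.19378016]), 'tool_rot': array([-2.36121311e-04,  1.16623975e-01,  9.93175617e-01, -9.92970044e-04]), 'contact_force': array([ 0.27800474, -0.20308554, -0.36391087]), 'ft_torque': array([ 0.00228328,  0.02571972, -0.0033024 ]), 'gripper_width': 0.9999330816687694}
scene {'fx': 458.7216009883067, 'fy': 458.7216009883067, 'cx': 283.4217372158757, 'cy': 206.70198485980254, 'xyz': array([0.88495091, 0.5154622 , 0.73878528]), 'attitude': array([-0.08985731,  0.20249931,  0.90005829, -0.37525294])}
side {'fx': 538.8134317494793, 'fy': 538.8134317494793, 'cx': 271.6640906773743, 'cy': 210.60359347499346, 'xyz': array([ 0.26356363, -0.66916245,  0.87458506]), 'attitude': array([-0.34184945,  0.90641489, -0.23211802,  0.08759129])}
wrist {'fx': 327.72740732722946, 'fy': 327.72740732722946, 'cx': 274.7002023328067, 'cy': 212.57517346327012, 'xyz': array([0.0792231 , 0.62361589, 0.3730408 ]), 'attitude': array([0.10335759, 0.77773678, 0.61474497, 0.08081666])}
```

View pics/scene0.png

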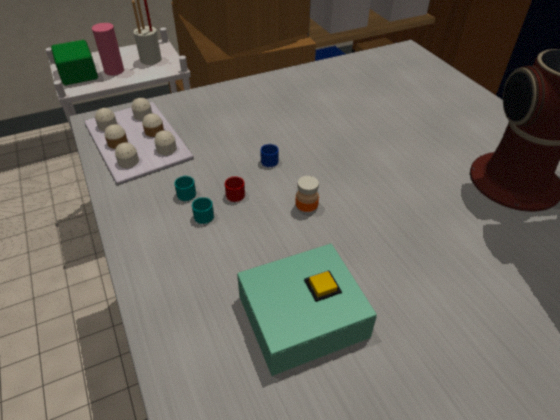

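View pics/side0.png

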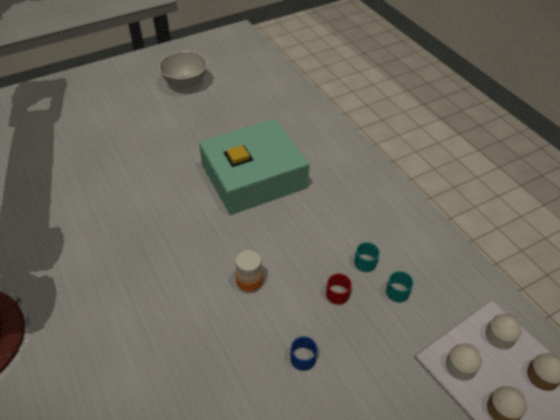

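View pics/wrist0.png

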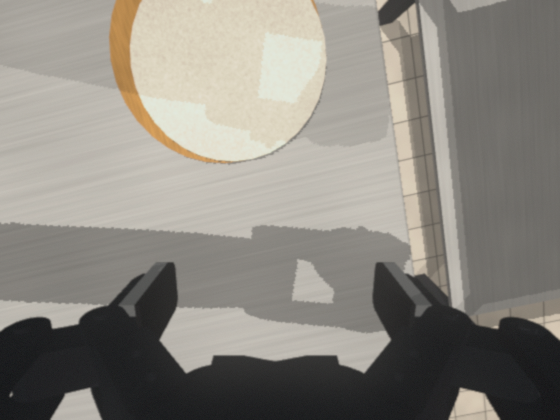

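```bash
cat > h.py <<'E'
import numpy as np, cv2
from plant import manip
from scipy.spatial.transform import Rotation as R
def rot(q): return R.from_quat([q[1],q[2],q[3],q[0]]).as_matrix()
def ray(c,uv):
    d=rot(c["attitude"])@np.array([(uv[0]-c["cx"])/c["fx"],(uv[1]-c["cy"])/c["fy"],1.]); return np.array(c["xyz"]),d/np.linalg.norm(d)
def onz(c,uv,z):
    o,d=ray(c,uv); return o+d*(z-o[2])/d[2]
def proj(c,p):
    v=rot(c["attitude"]).T@(np.asarray(p)-c["xyz"]); return np.array([c["fx"]*v[0]/v[2]+c["cx"],c["fy"]*v[1]/v[2]+c["cy"]])
def tri(rs):
    A=0;b=0
    for o,d in rs:
        P=np.eye(3)-np.outer(d,d);A=A+P;b=b+P@o
    return np.linalg.solve(A,b)
E
python3 - <<'E'
from h import *
np.set_printoptions(precision=4,suppress=True)
C={n:manip.get_calibration(n) for n in("scene","side")}
I={n:cv2.imread(f"pics/{n}0.png") for n in C}
for t,z in (("pad_top",.09),("red_cutter_mid",.02),("blue_cutter_mid",.02)):
    for n in C:
        for d in manip.cut_out(t,n)[:4]:
            m=d["pixels"]; ys,xs=np.nonzero(m); r=d["rect"]
            col=I[n][m].mean(0)
            cen=((r[0]+r[2])/2,(r[1]+r[3])/2)
            print(t,n,round(d["confidence"],2),r,col.round(),xs.mean().round(1),ys.mean().round(1),onz(C[n],(xs.mean(),ys.mean()),z),onz(C[n],cen,z))
# colour masks
for n in C:
    h=cv2.cvtColor(I[n],cv2.COLOR_BGR2HSV)
    m=((h[...,0]>18)&(h[...,0]<32)&(h[...,1]>200)&(h[...,2]>150)).astype('uint8')
    k,l,s,c=cv2.connectedComponentsWithStats(m)
    print(n,[(s[i].tolist(),c[i],onz(C[n],c[i],.09)) for i in range(1,k) if s[i][4]>30])
    for nm,p in dict(scene=[("a",(238,295)),("b",(326,248)),("c",(372,311)),("d",(272,348))],side=[("a",(200,140)),("b",(275,123)),("c",(307,165)),("d",(230,192))])[n]: print(nm,onz(C[n],p,.076))
    cv2.imwrite(f"pics/crop_{n}.png",cv2.resize(I[n][115:360,160:400] if n=="scene" else I[n][110:370,180:420],None,fx=2.2,fy=2.2,interpolation=cv2.INTER_CUBIC))
print(manip.state()["time"])
E
```

```text
pad_top scene 0.95 [307.9, 274.6, 335.3, 294.8] [  2. 125. 157.] 322.4 283.5 [0.6156 0.1235 0.09  ] [0.6181 0.125  0.09  ]
pad_top side 0.75 [228.8, 144.0, 247.0, 163.3] [ 30. 105. 129.] 237.4 153.5 [0.6092 0.1138 0.09  ] [0.6099 0.1127 0.09  ]
red_cutter_mid scene 0.85 [194.4, 196.6, 214.4, 228.0] [50. 54.  8.] 202.5 210.0 [ 0.7305 -0.2049  0.02  ] [ 0.7289 -0.1964  0.02  ]
red_cutter_mid scene 0.83 [222.3, 175.4, 244.8, 203.5] [11. 12. 69.] 234.6 188.6 [ 0.6406 -0.2404  0.02  ] [ 0.6439 -0.2389  0.02  ]
red_cutter_mid scene 0.65 [171.9, 174.1, 193.3, 202.3] [52. 56. 13.] 185.0 187.9 [ 0.7439 -0.2915  0.02  ] [ 0.7493 -0.2927  0.02  ]
red_cutter_mid side 0.86 [351.2, 244.4, 381.8, 271.9] [59. 65. 26.] 366.1 256.3 [ 0.7302 -0.2043  0.02  ] [ 0.7282 -0.2083  0.02  ]
red_cutter_mid side 0.74 [323.5, 271.1, 352.9, 305.3] [24. 27. 79.] 338.0 288.1 [ 0.6409 -0.2397  0.02  ] [ 0.6411 -0.24    0.02  ]
red_cutter_mid side 0.63 [385.4, 270.7, 417.4, 299.5] [59. 65. 27.] 398.7 286.2 [ 0.7434 -0.291   0.02  ] [ 0.7493 -0.2914  0.02  ]
blue_cutter_mid scene 0.84 [263.4, 143.3, 281.7, 168.0] [63. 34. 21.] 269.1 154.5 [ 0.5156 -0.323   0.02  ] [ 0.5096 -0.3151  0.02  ]
blue_cutter_mid side 0.91 [289.0, 335.2, 313.4, 369.5] [66. 42. 29.] 302.5 353.0 [ 0.515  -0.3205  0.02  ] [ 0.5137 -0.3185  0.02  ]
scene [([311, 272, 25, 21, 328], array([322.7957, 281.7439]), array([0.6132, 0.1205, 0.09  ]))]
a [0.753  0.0742 0.076 ]
b [0.564  0.0464 0.076 ]
c [0.5618 0.1995 0.076 ]
d [0.7413 0.1891 0.076 ]
side []
a [0.5618 0.2074 0.076 ]
b [0.7371 0.1785 0.076 ]
c [0.7295 0.024  0.076 ]
d [0.5511 0.0316 0.076 ]
0.45
```

View pics/crop_scene.png

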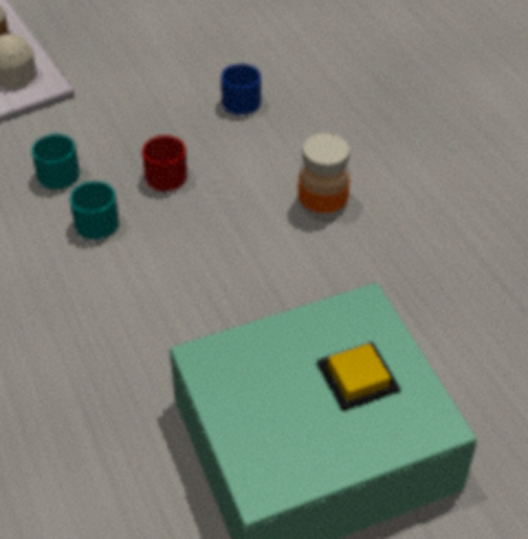

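View pics/crop_side.png

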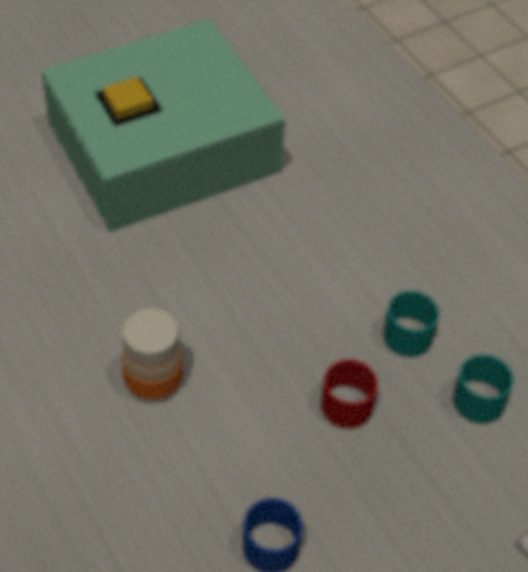

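```bash
cat > fit.py <<'E'
from h import *
from scipy.optimize import minimize
np.set_printoptions(precision=4,suppress=True)
C={n:manip.get_calibration(n) for n in("scene","side")}
I={n:cv2.imread(f"pics/{n}0.png") for n in C}
M={}
for n in C:
    h=cv2.cvtColor(I[n],cv2.COLOR_BGR2HSV)
    m=((h[...,0]>65)&(h[...,0]<84)&(h[...,1]>70)).astype('uint8')
    k,l,s,c=cv2.connectedComponentsWithStats(m); i=1+s[1:,4].argmax()
    cn,_=cv2.findContours((l==i).astype('uint8'),cv2.RETR_EXTERNAL,cv2.CHAIN_APPROX_NONE)
    mm=np.zeros_like(m); cv2.drawContours(mm,cn,-1,1,-1); M[n]=mm; print(n,s[i])
def corners(p):
    x,y,a=p; c,s=np.cos(a),np.sin(a); out=[]
    for lx in(-.06,.13):
        for ly in(-.085,.085):
            for z in(0,.076): out.append([x+c*lx-s*ly,y+s*lx+c*ly,z])
    return out
def cost(p,only=None):
    e=0
    for n in C:
        if only and n!=only: continue
        q=cv2.convexHull(np.array([proj(C[n],k) for k in corners(p)],'float32'))
        m=np.zeros(M[n].shape,'uint8'); cv2.fillPoly(m,[np.int32(np.round(q*16))],1,shift=4)
        e+=(m!=M[n]).sum()
    return e
for o in("scene","side",None):
    r=minimize(cost,[.615,.12,-.08],args=(o,),method="Nelder-Mead",options=dict(initial_simplex=[[.615,.12,-.08],[.63,.12,-.05],[.6,.13,-.1],[.61,.105,0]]))
    print(o,r.x,r.fun,M["scene"].sum())
E
python3 fit.py
python3 - <<'E'
from h import *
from plant import manip
C={n:manip.get_calibration(n) for n in("scene","side")}
I=cv2.imread("pics/side0.png");h=cv2.cvtColor(I,cv2.COLOR_BGR2HSV)
m=((h[...,0]>15)&(h[...,0]<35)&(h[...,1]>150)&(h[...,2]>120)).astype('uint8');m[:130]=0;m[180:]=0
ys,xs=np.nonzero(m);print(len(xs),xs.mean(),ys.mean(),onz(C["side"],(xs.mean(),ys.mean()),.087))
a=ray(C["scene"],(322.8,283));b=ray(C["side"],(xs.mean(),ys.mean()));print(tri([a,b]))
print("jar",tri([ray(C["scene"],(308,184)),ray(C["side"],(248,260))]), "bowl",onz(C["side"],(184,75),.03))
print(manip.state()["tool_pos"],rot(manip.state()["tool_rot"]))
E
```

```text
scene [  238   244   138   131 10819]
side [226 165  82  47 888]
scene [ 0.6121  0.1179 -0.0494] 538.0 11516
side [ 0.6209  0.1261 -0.0993] 5849.0 11516
None [ 0.6135  0.1225 -0.064 ] 6621.0 11516
185 237.63243243243244 152.40540540540542 [0.61248256 0.11949918 0.087     ]
[0.61287852 0.12041281 0.0860918 ]
jar [ 0.50716131 -0.13405638  0.07025747] bowl [0.6472501  0.51952114 0.03      ]
[0.14479306 0.60791535 0.19492321] [[-9.72790684e-01  2.31685747e-01 -2.39769319e-05]
 [ 2.31685747e-01  9.72790665e-01 -1.92542874e-04]
 [-2.12849041e-05 -1.92859028e-04 -9.99999981e-01]]
```

```bash
python3 -m creep '[[0,0,-5.3,0,0,0,0],[0,0,-5.3,0,0,0,0],[0,0,0,-0.0273,-0.0259,0,0],[0,0,0,-0.0273,-0.0259,0,0],[0,0,0,-0.0273,-0.0259,0,0],[0,0,0,-0.0273,-0.0259,0,0],[0,0,0,-0.0273,-0.0259,0,0],[0,0,0,-0.0273,-0.0259,0,0],[0,0,0,-0.0273,-0.0259,0,0],[0,0,0,-0.0273,-0.0259,0,0],[0,0,0,-0.0273,-0.0259,0,0],[0,0,0,-0.0273,-0.0259,0,0],[0,0,0,-0.0273,-0.0259,0,0],[0,0,0,-0.0273,-0.0259,0,0],[0,0,0,-0.0273,-0.0259,0,0],[0,0,0,-0.0273,-0.0259,0,0],[0,0,0,-0.0273,-0.0259,0,0],[0,0,0,-0.0273,-0.0259,0,0],[0,0,0,-0.0273,-0.0259,0,0],[0,0,0,-0.0273,-0.0259,0,0]]'
python3 - <<'E'
from h import *
np.set_printoptions(precision=4,suppress=True)
s=manip.state();c=manip.get_calibration("wrist");im=manip.grab_frame("wrist");cv2.imwrite("pics/w1.png",im)
print(s["time"],s["tool_pos"],rot(s["tool_rot"]),s["gripper_width"],c)
for d in manip.cut_out("pad_top","wrist")[:2]:
    r=d["rect"];print(d["confidence"],r,onz(c,((r[0]+r[2])/2,(r[1]+r[3])/2),.09))
E
```

```text
time: 2.12
tool_pos: [0.614, 0.1168, 0.1951]
tool_rot: [0.0, 0.025, 1.0, 0.0]
contact_force: [-0.8, 0.8, 1.0]
gripper_width: -0.001
2.1167 [0.614  0.1168 0.1951] [[-0.9988  0.049   0.0004]
 [ 0.049   0.9988  0.0002]
 [-0.0004  0.0002 -1.    ]] -0.0006211002806445343 {'fx': 327.72740732722946, 'fy': 327.72740732722946, 'cx': 274.7002023328067, 'cy': 212.57517346327012, 'xyz': array([0.5468, 0.1206, 0.3743]), 'attitude': array([0.095 , 0.7178, 0.6837, 0.091 ])}
0.68 [257.1, 175.1, 297.8, 218.7] [0.6092 0.1202 0.09  ]
```

View pics/w1.png

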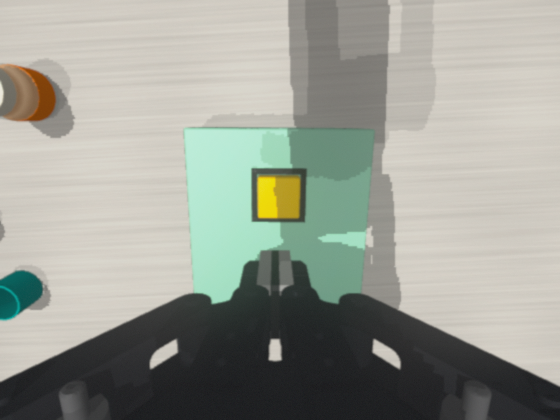

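```bash
python3 -m creep '[[0,0,0,0.002,0.003,0.03,0],[0,0,0,0,0,0.03,0],[0,0,0,0,0,0.03,0],[0,0,0,0,0,0.007,0],[0,0,0,0,0,0.005,0],[0,0,0,0,0,0.005,0],[0,0,0,0,0,0.0045,0],[0,0,0,0,0,0,0],[0,0,0,0,0,0,0]]'
python3 -m creep '[[0,0,0,0,0,-0.03,0],[0,0,0,0,0,-0.03,0.7],[0,0,0,0,0,-0.04,0.8],[0,0,0,0,0,0,0.85],[0,0,0,0,0,0,0.85]]'
python3 - <<'E'
from h import *
s=manip.state();c=manip.get_calibration("wrist")
print(s["tool_pos"])
for n in("scene","side"): cv2.imwrite(f"pics/{n}2.png",manip.grab_frame(n))
a=cv2.imread("pics/scene2.png")[110:380,180:460];b=cv2.imread("pics/side2.png")[90:360,130:410]
cv2.imwrite("pics/m2.png",cv2.resize(np.hstack([a,b]),None,fx=1.4,fy=1.4))
E
```

```text
time: 2.97
tool_pos: [0.6119, 0.1216, 0.085]
tool_rot: [0.001, 0.024, 1.0, 0.0]
contact_force: [-0.2, 0.1, 0.1]
gripper_width: -0.0
time: 3.38
tool_pos: [0.614, 0.1217, 0.1895]
tool_rot: [0.005, 0.024, 1.0, 0.0]
contact_force: [-0.2, -0.0, -0.4]
gripper_width: 0.56
[0.6140031  0.1217044  0.18949486]
```

View pics/m2.png

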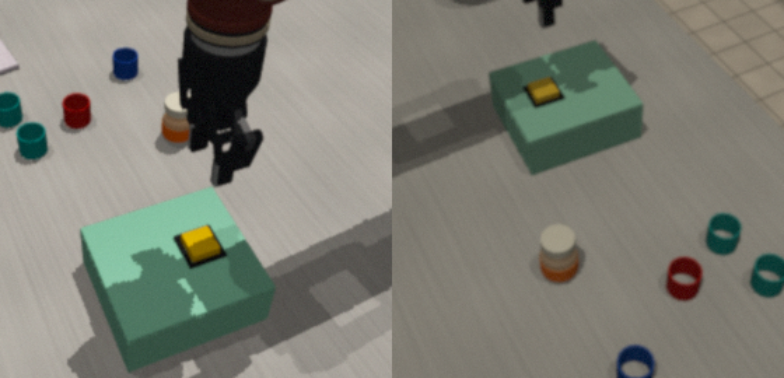

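```bash
python3 - <<'E'
from h import *
s=manip.state();print(s["tool_pos"],s["gripper_width"])
for n in("scene","side","wrist"): print(n,proj(manip.get_calibration(n),s["tool_pos"]))
c=manip.get_calibration("scene");print(proj(c,(.612,.12,.09)))
E
```

```text
[0.61126918 0.12148524 0.18428789] 0.7345144093493092
scene [328.35354249 246.27800473]
side [234.37155483 116.24347115]
wrist [273.45921826 244.08729228]
[323.28176153 281.30190097]
```

```bash
python3 -m creep '[[0,0,0,0,0.0,0.03,0],[0,0,0,0,-0.001,0.03,0],[0,0,0,0,0,0.025,0],[0,0,0,0,0,0,0],[0,0,0,0,0,0,0],[0,0,0,0,0,0,0],[0,0,0,0,0,0,0],[0,0,0,0,0,0,0],[0,0,0,0,0,0,0]]'
python3 -m creep '[[0,0,0,0,0,0.005,0],[0,0,0,0,0,0.005,0],[0,0,0,0,0,0.002,0],[0,0,0,0,0,0,0],[0,0,0,0,0,0,0]]'
python3 - <<'E'
from h import *
s=manip.state();print(s["tool_pos"],s["contact_force"],s["gripper_width"])
for n in("scene","side"): cv2.imwrite(f"pics/{n}3.png",manip.grab_frame(n))
print(proj(manip.get_calibration("scene"),s["tool_pos"]))
a=cv2.imread("pics/scene3.png")[180:380,220:420];b=cv2.imread("pics/side3.png")[80:280,140:340]
cv2.imwrite("pics/m3.png",cv2.resize(np.hstack([a,b]),None,fx=2,fy=2))
E
```

```text
time: 4.23
tool_pos: [0.6121, 0.1206, 0.1005]
tool_rot: [0.002, 0.024, 1.0, 0.0]
contact_force: [-0.1, -0.7, -0.0]
gripper_width: -0.001
time: 4.65
tool_pos: [0.6106, 0.1204, 0.0859]
tool_rot: [-0.001, 0.024, 1.0, -0.0]
contact_force: [-0.4, 0.1, 0.2]
gripper_width: -0.004
[0.61057344 0.12041016 0.08590261] [-0.40885699  0.13485602  0.24265409] -0.003996700340253325
[323.94795305 282.60033295]
```

View pics/m3.png

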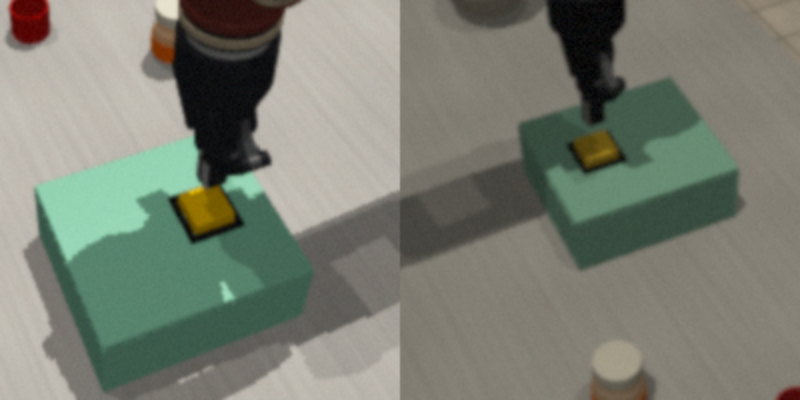

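```bash
python3 - <<'E'
from h import *
C={n:manip.get_calibration(n) for n in("scene","side")}
print(tri([ray(C["scene"],(325,272)),ray(C["side"],(236.5,141))]), proj(C["side"],(0.6106,.1204,.0859)))
print(manip.state()["time"],manip.state()["tool_pos"])
a=cv2.imread("pics/scene3.png")[240:310,290:360];b=cv2.imread("pics/side3.png")[110:180,205:275]
cv2.imwrite("pics/m4.png",cv2.resize(np.hstack([a,b]),None,fx=5.5,fy=5.5,interpolation=cv2.INTER_CUBIC))
E
```

```text
[0.61209843 0.12144349 0.11807559] [236.68616186 152.82062685]
4.75 [0.61099465 0.12046604 0.0864995 ]
```

View pics/m4.png

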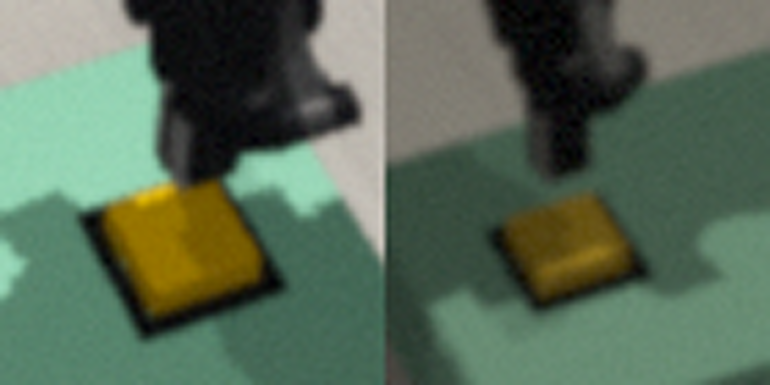

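```bash
python3 -m creep '[[0,0,0,0,0,0.005,0],[0,0,0,0,0,0.005,0],[0,0,0,0,0,0.005,0],[0,0,0,0,0,0,0],[0,0,0,0,0,0,0]]'
python3 -m creep '[[0,0,0,0,0,0.003,0],[0,0,0,0,0,0.003,0],[0,0,0,0,0,0,0],[0,0,0,0,0,0,0]]'
python3 - <<'E'
from h import *
s=manip.state();print(s["time"],s["tool_pos"],s["contact_force"],s["gripper_width"])
for n in("scene","side"): cv2.imwrite(f"pics/{n}4.png",manip.grab_frame(n))
a=cv2.imread("pics/scene4.png")[180:380,220:420];b=cv2.imread("pics/side4.png")[80:280,140:340]
cv2.imwrite("pics/m5.png",cv2.resize(np.hstack([a,b]),None,fx=2,fy=2))
E
```

```text
time: 5.17
tool_pos: [0.6104, 0.1204, 0.0706]
tool_rot: [-0.001, 0.024, 1.0, -0.0]
contact_force: [0.4, -0.1, -0.2]
gripper_width: 0.002
time: 5.5
tool_pos: [0.6108, 0.1205, 0.0652]
tool_rot: [-0.0, 0.024, 1.0, -0.0]
contact_force: [0.0, 0.4, 0.6]
gripper_width: -0.003
5.5 [0.61078914 0.12046478 0.06523607] [0.0071967  0.44646482 0.57769445] -0.0032089948108293955
```

View pics/m5.png

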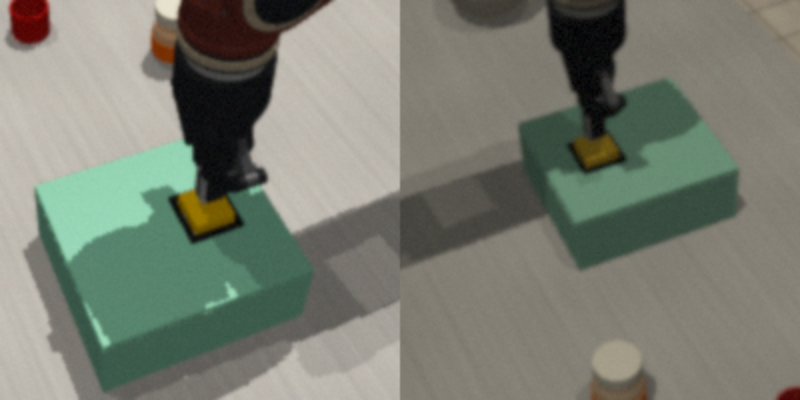

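```bash
python3 -m creep '[[0,0,0,0,0,0.003,0],[0,0,0,0,0,0,0],[0,0,0,0,0,0,0]]'
python3 -m creep '[[0,0,0,0,0,0.003,0],[0,0,0,0,0,0,0],[0,0,0,0,0,0,0]]'
python3 -m creep '[[0,0,0,0,0,0.003,0],[0,0,0,0,0,0,0],[0,0,0,0,0,0,0]]'
```

```text
time: 5.85
tool_pos: [0.6108, 0.1204, 0.0622]
tool_rot: [-0.0, 0.024, 1.0, -0.0]
contact_force: [-0.7, 0.9, -0.3]
gripper_width: 0.001
time: 6.1
tool_pos: [0.6107, 0.1204, 0.0592]
tool_rot: [-0.0, 0.024, 1.0, -0.0]
contact_force: [-0.4, 0.6, -0.3]
gripper_width: 0.004
time: 6.35
tool_pos: [0.6107, 0.1204, 0.0562]
tool_rot: [-0.0, 0.024, 1.0, -0.0]
contact_force: [0.7, 0.5, 0.7]
gripper_width: 0.003
```

```bash
cat > look.py <<'E'
import sys
from h import *
k=sys.argv[1]
s=manip.state();print(s["time"],s["tool_pos"],s["contact_force"],s["gripper_width"])
for n in("scene","side"): cv2.imwrite(f"pics/{n}{k}.png",manip.grab_frame(n))
a=cv2.imread(f"pics/scene{k}.png")[180:380,220:420];b=cv2.imread(f"pics/side{k}.png")[80:280,140:340]
cv2.imwrite(f"pics/mm{k}.png",cv2.resize(np.hstack([a,b]),None,fx=2,fy=2,interpolation=cv2.INTER_CUBIC))
E
python3 look.py 6
```

```text
6.35 [0.61072711 0.12043815 0.05616483] [0.65679151 0.46452494 0.65897466] 0.0033682319241664905
```

View pics/mm6.png

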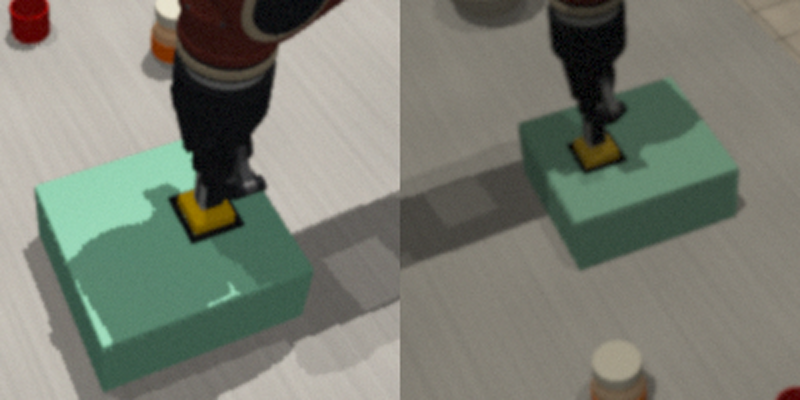

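```bash
python3 -m creep '[[0,0,0,0,0,0.003,0],[0,0,0,0,0,0,0],[0,0,0,0,0,0,0]]'
python3 -m creep '[[0,0,0,0,0,0.003,0],[0,0,0,0,0,0,0],[0,0,0,0,0,0,0]]'
python3 -m creep '[[0,0,0,0,0,0.003,0],[0,0,0,0,0,0,0],[0,0,0,0,0,0,0]]'
python3 look.py 7
```

```text
time: 6.7
tool_pos: [0.6113, 0.1205, 0.0538]
tool_rot: [0.0, 0.024, 1.0, 0.0]
contact_force: [2.0, 0.0, 0.8]
gripper_width: -0.001
time: 6.95
tool_pos: [0.6114, 0.1205, 0.0509]
tool_rot: [0.0, 0.024, 1.0, 0.0]
contact_force: [-0.3, 0.3, 2.7]
gripper_width: -0.003
time: 7.2
tool_pos: [0.6114, 0.1205, 0.0477]
tool_rot: [0.001, 0.024, 1.0, 0.0]
contact_force: [0.5, 0.2, 3.8]
gripper_width: 0.0
7.2 [0.61141543 0.12048277 0.04766633] [0.4892028  0.21236553 3.80622137] 0.00035933984822527265
```

View pics/mm7.png

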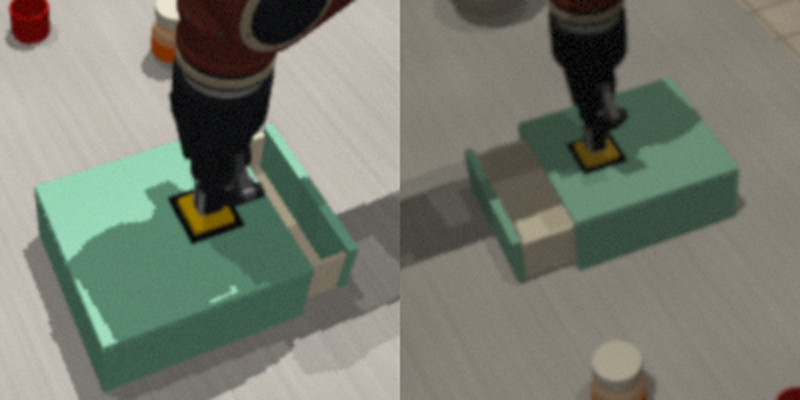

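```bash
python3 -m creep '[[0,0,0,0,0,-0.038,0],[0,0,0,0,0,-0.038,0],[0,0,0,0,0,-0.038,0.85],[0,0,0,-0.0039,-0.0299,0,0.85],[0,0,0,-0.0039,-0.0299,0,0.85],[0,0,0,-0.0039,-0.0299,0,0.85],[0,0,0,-0.0039,-0.0299,0,0.85],[0,0,0,-0.0039,-0.0299,0,0.85],[0,0,0,-0.0039,-0.0299,0,0.85],[0,0,0,-0.0039,-0.0299,0,0.85],[0,0,0,-0.0039,-0.0299,0,0.85],[0,0,0,-0.0039,-0.0299,0,0.85],[0,0,0,-0.0039,-0.0299,0,0.85],[0,0,0,-0.0039,-0.0299,0,0.85],[0,0,0,-0.0039,-0.0299,0,0.85],[0,0,0,0,0,0,0.85],[0,0,0,0,0,0,0.85]]'
cat > look2.py <<'E'
import sys
from h import *
np.set_printoptions(precision=4,suppress=True)
k=sys.argv[1]
s=manip.state();c=manip.get_calibration("wrist");print(s["time"],s["tool_pos"],s["contact_force"],s["gripper_width"],c["xyz"])
for n in("scene","side","wrist"): cv2.imwrite(f"pics/{n}{k}.png",manip.grab_frame(n))
I=[cv2.imread(f"pics/{n}{k}.png") for n in("scene","side","wrist")]
cv2.imwrite(f"pics/q{k}.png",np.vstack([np.hstack([cv2.resize(I[0][90:350,150:430],(400,371)),cv2.resize(I[1][130:390,180:460],(400,371))])]))
for d in manip.cut_out("red_cutter_mid","wrist")[:4]:
    m=d["pixels"];r=d["rect"];print(d["confidence"],r,I[2][m].mean(0),onz(c,((r[0]+r[2])/2,(r[1]+r[3])/2),.02))
E
python3 look2.py 8
```

```text
time: 8.72
tool_pos: [0.6391, -0.2412, 0.1598]
tool_rot: [-0.001, 0.026, 1.0, 0.001]
contact_force: [0.0, 0.9, -1.5]
gripper_width: 0.849
8.7167 [ 0.6391 -0.2412  0.1598] [ 0.0199  0.8511 -1.457 ] 0.8492917566227156 [ 0.5724 -0.2375  0.3391]
0.88 [292.1, 249.2, 334.3, 305.7] [94.9398 99.2457 57.3901] [ 0.731  -0.2038  0.02  ]
0.75 [207.2, 265.5, 254.1, 321.5] [112.9672 118.4198  65.9661] [ 0.7453 -0.2932  0.02  ]
0.72 [251.7, 168.7, 298.5, 221.5] [ 70.7465  75.1372 154.7903] [ 0.6396 -0.2398  0.02  ]
```

View pics/wrist8.png

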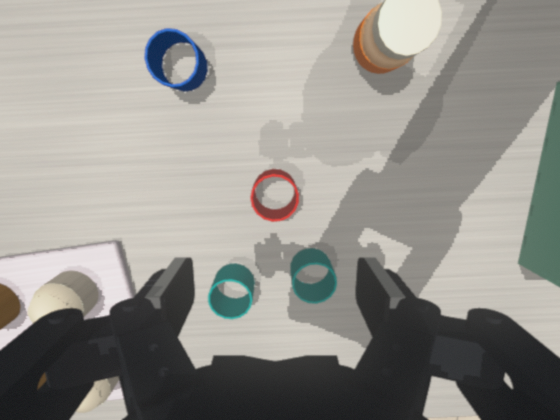

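View pics/q8.png

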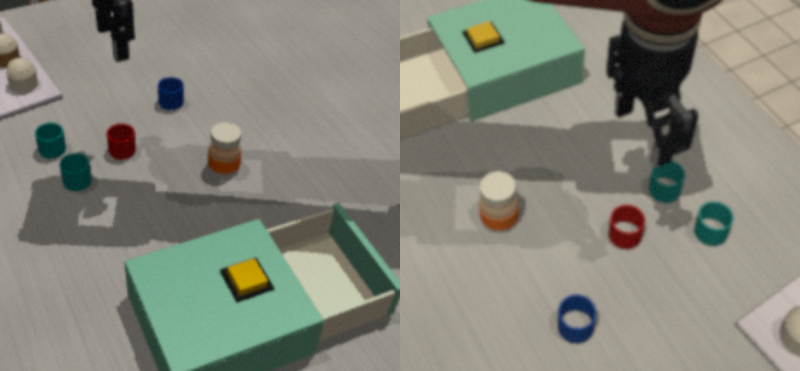

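```bash
python3 -m creep '[[0,0,0,-0.001,0.001,0.035,0.85],[0,0,0,0,0,0.035,0.85],[0,0,0,0,0,0.035,0.85],[0,0,0,0,0,0.035,0.85],[0,0,0,0,0,0,0.85],[0,0,0,0,0,0,0.85],[0,0,0,0,0,0,0.85]]'
python3 look2.py 9
```

```text
time: 9.5
tool_pos: [0.6427, -0.2391, 0.0238]
tool_rot: [0.001, 0.024, 1.0, -0.001]
contact_force: [0.5, -0.7, 0.5]
gripper_width: 0.844
9.5 [ 0.6427 -0.2391  0.0238] [ 0.4918 -0.7085  0.4557] 0.8439959126186998 [ 0.575  -0.2351  0.2028]
0.88 [299.2, 315.8, 366.8, 367.6] [87.2471 91.1774 33.2558] [ 0.7131 -0.204   0.02  ]
0.86 [232.8, 189.2, 318.2, 283.1] [ 58.0972  61.8344 139.6598] [ 0.6392 -0.2378  0.02  ]
0.68 [185.8, 333.3, 239.4, 366.9] [100.0724 104.7943  41.5387] [ 0.7158 -0.2825  0.02  ]
```

View pics/q9.png

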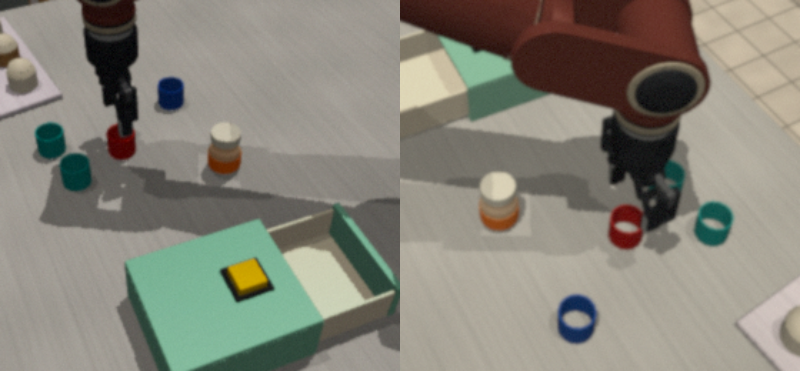

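View pics/wrist9.png

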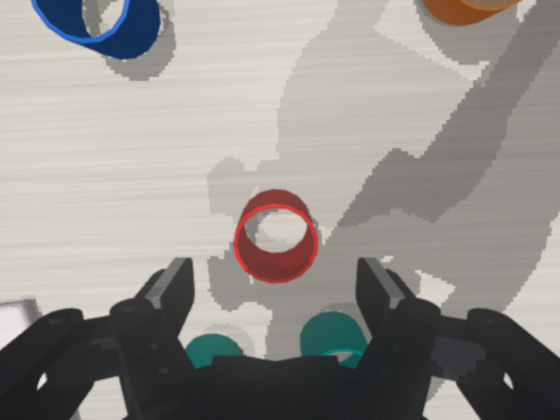

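```bash
python3 -m creep '[[0,0,0,0.0015,-0.0005,0.015,0.85],[0,0,0,0,0,0.01,0.85],[0,0,0,0,0,0.01,0.85],[0,0,0,0,0,0.005,0.85],[0,0,0,0,0,0,0.85],[0,0,0,0,0,0,0.85],[0,0,0,0,0,0,0.85]]'
python3 look2.py 10
```

```text
time: 10.28
tool_pos: [0.64, -0.2398, -0.0184]
tool_rot: [0.0, 0.024, 1.0, -0.0]
contact_force: [0.8, -0.4, 1.5]
gripper_width: 0.853
10.2833 [ 0.64   -0.2398 -0.0184] [ 0.7534 -0.4456  1.5485] 0.8530873199601784 [ 0.5727 -0.2359  0.1608]
0.8 [218.0, 212.4, 332.8, 336.2] [ 49.1037  52.3814 129.1405] [ 0.6407 -0.2388  0.02  ]
0.7 [339.4, 361.9, 357.3, 370.2] [86.5304 90.2261 34.0522] [ 0.6934 -0.2041  0.02  ]
```

View pics/q10.png

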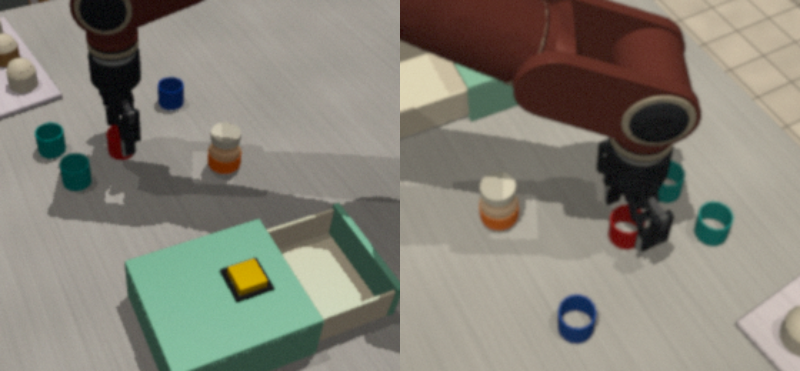

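View pics/wrist10.png

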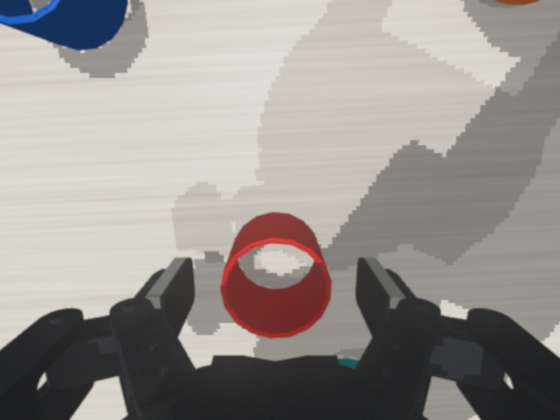

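```bash
python3 -m creep '[[0,0,0,-0.001,0,0.006,0.85],[0,0,0,0,0,0.006,0.85],[0,0,0,0,0,0,0.85],[0,0,0,0,0,0,0.85]]'
python3 -m creep '[[0,0,0,0,0,0,0.7],[0,0,0,0,0,0,0.6],[0,0,0,0,0,0,0.4],[0,0,0,0,0,0,0.3],[0,0,0,0,0,0,0.3],[0,0,0,0,0,0,0.3],[0,0,0,0,0,0,0.3]]'
python3 look2.py 11
```

```text
time: 10.82
tool_pos: [0.6399, -0.2393, -0.0317]
tool_rot: [-0.001, 0.024, 1.0, 0.0]
contact_force: [-0.5, 0.1, 0.4]
gripper_width: 0.845
time: 11.4
tool_pos: [0.6412, -0.24, -0.0299]
tool_rot: [0.0, 0.024, 1.0, -0.0]
contact_force: [-0.6, -0.5, 3.7]
gripper_width: 0.519
11.4 [ 0.6412 -0.24   -0.0299] [-0.5926 -0.468   3.7251] 0.5185389405213524 [ 0.5739 -0.236   0.1492]
0.87 [216.0, 216.5, 335.3, 358.0] [ 43.983   47.2876 131.9949] [ 0.6424 -0.2389  0.02  ]
```

View pics/q11.png

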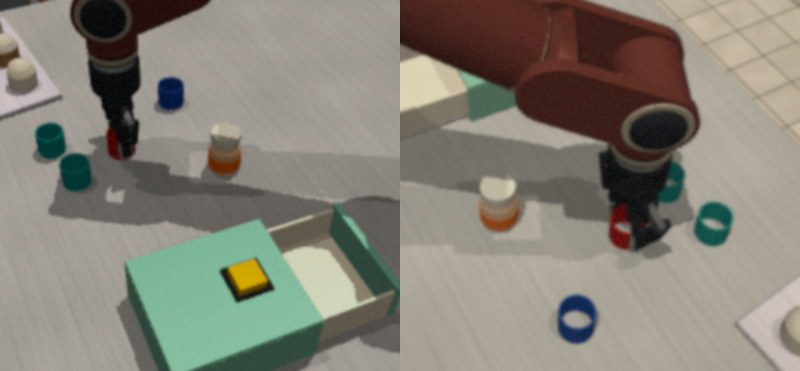

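View pics/wrist11.png

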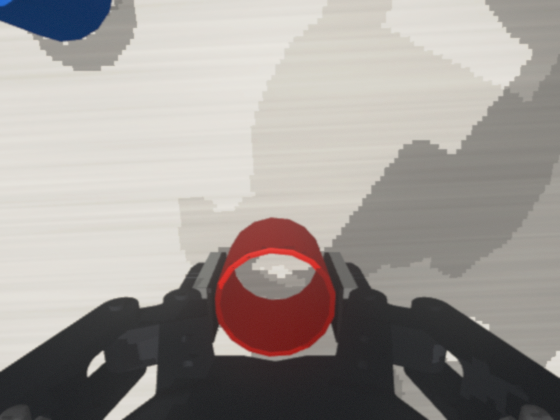

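```bash
python3 -m creep '[[0,0,0,0,0,-0.01,0.3],[0,0,0,0,0,-0.03,0.3],[0,0,0,0,0,-0.04,0.3],[0,0,0,0,0,-0.04,0.3],[0,0,0,0,0,-0.04,0.3],[0,0,0,0,0,0,0.3],[0,0,0,0,0,0,0.3]]'
python3 look2.py 12; python3 - <<'E'
from h import *
a=cv2.imread("pics/scene12.png")[60:220,180:300];b=cv2.imread("pics/side12.png")[190:350,270:390]
cv2.imwrite("pics/g12.png",cv2.resize(np.hstack([a,b]),None,fx=3.3,fy=3.3,interpolation=cv2.INTER_CUBIC))
s=manip.state()
for n in("scene","side"):
  c=manip.get_calibration(n)
  o=dict(scene=(180,60),side=(270,190))[n]
  for dz in(0,.02,.037,.073,.11): print(n,dz,(proj(c,s["tool_pos"]+[0,0,dz])-o)*3.3+([396,0] if n=="side" else [0,0]))
E
```

```text
time: 12.18
tool_pos: [0.6427, -0.2407, 0.1343]
tool_rot: [0.003, 0.024, 1.0, -0.002]
contact_force: [-0.6, -0.5, -0.8]
gripper_width: 0.516
12.1833 [ 0.6427 -0.2407  0.1343] [-0.6333 -0.5285 -0.76  ] 0.5164667336010166 [ 0.5744 -0.2362  0.313 ]
0.76 [215.4, 215.4, 334.5, 355.8] [ 45.0517  48.2591 129.7691] [ 0.7301 -0.2442  0.02  ]
0.62 [292.2, 263.2, 317.4, 295.8] [ 98.3953 102.8034  63.8013] [ 0.7249 -0.2146  0.02  ]
scene 0 [172.83457756 304.72585142]
scene 0.02 [170.71195032 280.04013577]
scene 0.037 [168.85904904 258.49127725]
scene 0.073 [164.77956031 211.04766741]
scene 0.11 [160.35106912 159.54523111]
side 0 [635.44726902 211.64074412]
side 0.02 [639.29047047 188.33514927]
side 0.037 [642.65778112 167.91540842]
side 0.073 [650.11279276 122.70740074]
side 0.11 [658.27048504  73.23826069]
```

View pics/g12.png

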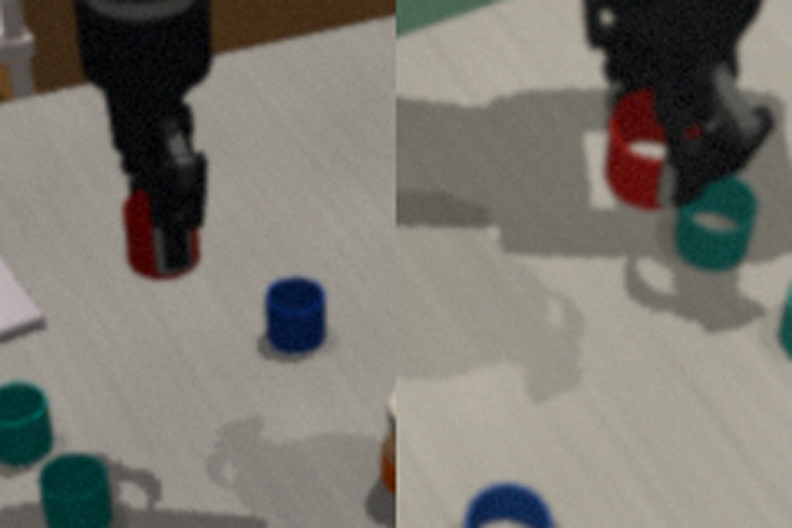

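View pics/wrist12.png

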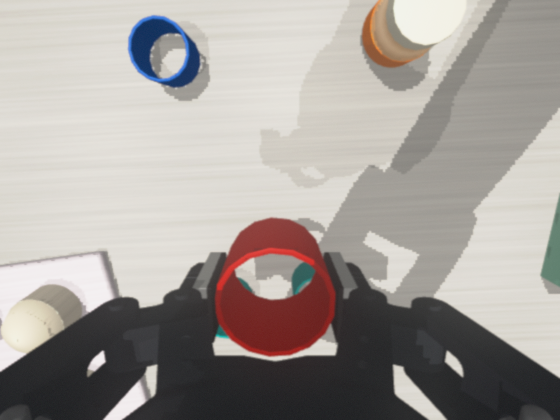

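```bash
python3 -m creep '[[0,0,0,0.0134,0.0298,0,0.3],[0,0,0,0.0134,0.0298,0,0.3],[0,0,0,0.0134,0.0298,0,0.3],[0,0,0,0.0134,0.0298,0,0.3],[0,0,0,0.0134,0.0298,0,0.3],[0,0,0,0.0134,0.0298,0,0.3],[0,0,0,0.0134,0.0298,0,0.3],[0,0,0,0.0134,0.0298,0,0.3],[0,0,0,0.0134,0.0298,0,0.3],[0,0,0,0.0134,0.0298,0,0.3],[0,0,0,0.0134,0.0298,0,0.3],[0,0,0,0.0134,0.0298,0,0.3],[0,0,0,0,0,0,0.3],[0,0,0,0,0,0,0.3],[0,0,0,0,0,0,0.3],[0,0,0,0,0,0,0.3]]'
python3 look2.py 13
```

```text
time: 13.72
tool_pos: [0.4974, 0.1243, 0.1286]
tool_rot: [-0.001, 0.025, 1.0, -0.0]
contact_force: [0.6, -0.6, -0.3]
gripper_width: 0.521
13.7167 [0.4974 0.1243 0.1286] [ 0.5747 -0.5732 -0.3155] 0.5205278447821572 [0.4305 0.1284 0.3079]
0.89 [215.8, 216.0, 337.3, 354.9] [ 42.4925  50.6568 121.3957] [0.5806 0.1228 0.02  ]
```

View pics/wrist13.png

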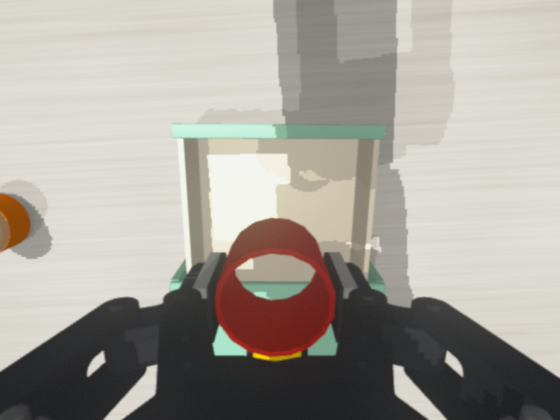

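View pics/scene13.png

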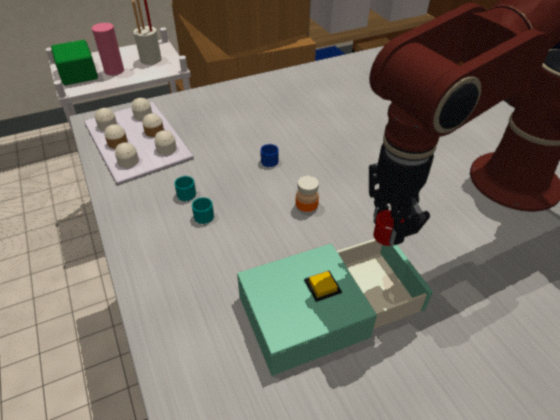

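View pics/side13.png

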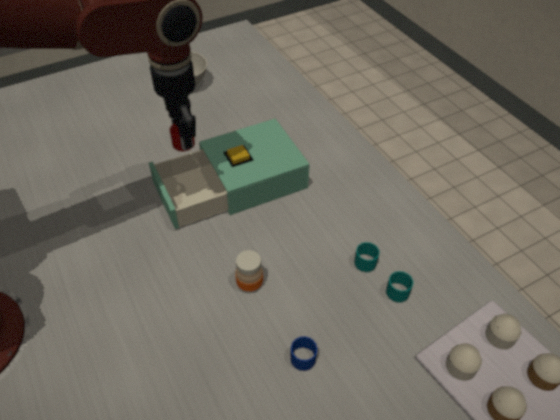

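```bash
python3 - <<'E'
from h import *
np.set_printoptions(precision=4,suppress=True)
c=manip.get_calibration("wrist")
print("panel",onz(c,(278,138),.067),"outer",onz(c,(278,124),.067),"case",onz(c,(278,282),.076))
for u,v in((179,138),(378,138),(186,250),(374,250)): print(onz(c,(u,v),.059))
for u,v in((173,125),(384,125)): print(onz(c,(u,v),.067))
print(onz(c,(211,145),.011),onz(c,(360,145),.011))
E
```

```text
panel [0.4404 0.1304 0.067 ] outer [0.4307 0.1309 0.067 ] case [0.5494 0.1252 0.076 ]
[0.437 0.057 0.059]
[0.4444 0.2047 0.059 ]
[0.5258 0.0515 0.059 ]
[0.5334 0.2043 0.059 ]
[0.4276 0.0562 0.067 ]
[0.4351 0.2062 0.067 ]
[0.4457 0.071  0.011 ] [0.4523 0.2035 0.011 ]
```

```bash
python3 -m creep '[[0,0,0,0.002,0.003,0.02,0.3],[0,0,0,0,0,0.025,0.3],[0,0,0,0,0,0.025,0.3],[0,0,0,0,0,0.02,0.3],[0,0,0,0,0,0.01,0.3],[0,0,0,0,0,0,0.3],[0,0,0,0,0,0,0.3],[0,0,0,0,0,0,0.3]]'
python3 look2.py 14;  python3 - <<'E'
from h import *
a=cv2.imread("pics/scene14.png")[150:360,240:450];b=cv2.imread("pics/side14.png")[50:260,110:320]
cv2.imwrite("pics/g14.png",cv2.resize(np.hstack([a,b]),None,fx=1.9,fy=1.9,interpolation=cv2.INTER_CUBIC))
E
```

```text
time: 14.58
tool_pos: [0.4971, 0.1284, 0.0311]
tool_rot: [0.001, 0.025, 1.0, 0.0]
contact_force: [-0.1, -1.0, -0.7]
gripper_width: 0.523
14.5833 [0.4971 0.1284 0.0311] [-0.0605 -1.0451 -0.7155] 0.5229033369311618 [0.4295 0.1322 0.2101]
0.96 [213.0, 216.8, 337.0, 357.0] [ 44.8382  52.6384 125.2608] [0.5306 0.1277 0.02  ]
```

View pics/g14.png

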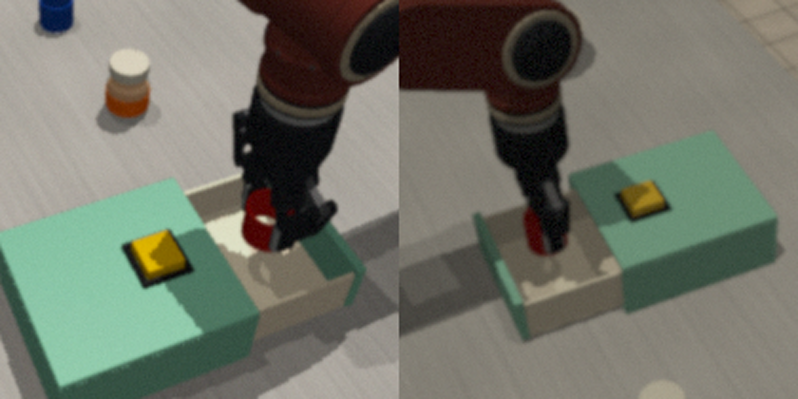

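View pics/wrist14.png

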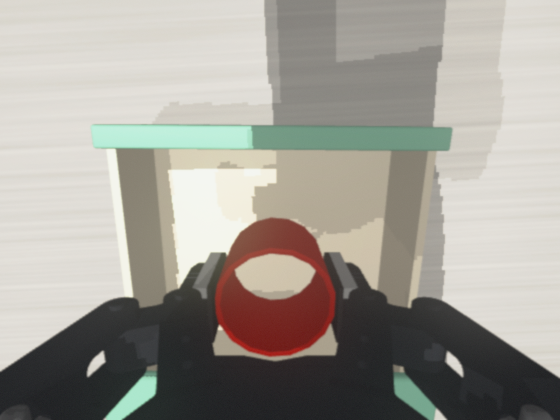

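```bash
python3 -m creep '[[0,0,0,0.001,0,0.015,0.3],[0,0,0,0,0,0.012,0.3],[0,0,0,0,0,0.01,0.3],[0,0,0,0,0,0.005,0.3],[0,0,0,0,0,0,0.3],[0,0,0,0,0,0,0.3],[0,0,0,0,0,0,0.3]]'
python3 -m creep '[[0,0,0,0,0,0.003,0.3],[0,0,0,0,0,0.003,0.3],[0,0,0,0,0,0,0.3],[0,0,0,0,0,0,0.3],[0,0,0,0,0,0,0.3]]'
python3 look2.py 15;  python3 - <<'E'
from h import *
a=cv2.imread("pics/scene15.png")[150:360,240:450];b=cv2.imread("pics/side15.png")[50:260,110:320]
cv2.imwrite("pics/g15.png",cv2.resize(np.hstack([a,b]),None,fx=1.9,fy=1.9,interpolation=cv2.INTER_CUBIC))
E
```

```text
time: 15.37
tool_pos: [0.4952, 0.1285, -0.0121]
tool_rot: [0.0, 0.024, 1.0, 0.0]
contact_force: [0.5, -0.2, 0.0]
gripper_width: 0.517
time: 15.78
tool_pos: [0.4948, 0.1285, -0.0184]
tool_rot: [0.0, 0.024, 1.0, 0.0]
contact_force: [-0.2, 0.1, -0.3]
gripper_width: 0.521
15.7833 [ 0.4948  0.1285 -0.0184] [-0.1957  0.0888 -0.2989] 0.5210189455806499 [0.4276 0.1323 0.1607]
0.85 [215.7, 214.9, 335.7, 354.8] [ 41.8586  48.5231 119.6633] [0.5008 0.1293 0.02  ]
```

View pics/g15.png

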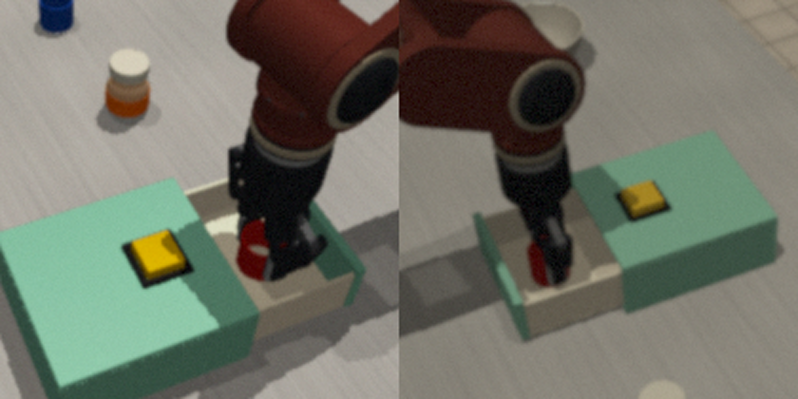

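```bash
python3 -m creep '[[0,0,0,0,0,0.001,0.3],[0,0,0,0,0,0,0.3],[0,0,0,0,0,0,0.3]]'
python3 -m creep '[[0,0,0,0,0,0.0015,0.3],[0,0,0,0,0,0,0.3],[0,0,0,0,0,0,0.3]]'
```

```text
time: 16.23
tool_pos: [0.4952, 0.1285, -0.019]
tool_rot: [0.0, 0.024, 1.0, 0.0]
contact_force: [-0.7, 0.1, 2.7]
gripper_width: 0.518
time: 16.48
tool_pos: [0.4964, 0.1284, -0.0191]
tool_rot: [0.001, 0.024, 1.0, -0.0]
contact_force: [-1.5, -0.7, 9.5]
gripper_width: 0.522
```

```bash
python3 -m creep '[[0,0,0,0,0,-0.0015,0.3],[0,0,0,0,0,0,0.3],[0,0,0,0,0,0,0.55],[0,0,0,0,0,0,0.6],[0,0,0,0,0,0,0.7],[0,0,0,0,0,0,0.75],[0,0,0,0,0,0,0.75],[0,0,0,0,0,0,0.75]]'
python3 -m creep '[[0,0,0,0,0,-0.005,0.75],[0,0,0,0,0,-0.01,0.75],[0,0,0,0,0,-0.02,0.75],[0,0,0,0,0,-0.03,0.75],[0,0,0,0,0,-0.03,0.75],[0,0,0,0,0,-0.03,0.75],[0,0,0,0,0,-0.03,0.75],[0,0,0,0,0,-0.03,0.75],[0,0,0,0,0,0,0.75],[0,0,0,0,0,0,0.75],[0,0,0,0,0,0,0.75]]'
python3 look2.py 16;  python3 - <<'E'
from h import *
a=cv2.imread("pics/scene16.png")[150:360,240:450];b=cv2.imread("pics/side16.png")[50:260,110:320]
cv2.imwrite("pics/g16.png",cv2.resize(np.hstack([a,b]),None,fx=1.9,fy=1.9,interpolation=cv2.INTER_CUBIC))
E
```

```text
time: 17.15
tool_pos: [0.4945, 0.1284, -0.0197]
tool_rot: [-0.0, 0.024, 1.0, -0.0]
contact_force: [-0.1, -0.1, -0.4]
gripper_width: 0.751
time: 18.07
tool_pos: [0.4945, 0.1284, 0.1657]
tool_rot: [0.0, 0.024, 1.0, 0.0]
contact_force: [-0.4, -0.2, -0.2]
gripper_width: 0.754
18.0667 [0.4945 0.1284 0.1657] [-0.3924 -0.1594 -0.2429] 0.7537987061845237 [0.4273 0.1323 0.3448]
0.59 [250.6, 169.8, 299.9, 221.6] [ 78.6446  91.1291 148.9845] [0.4973 0.1297 0.02  ]
```

View pics/g16.png

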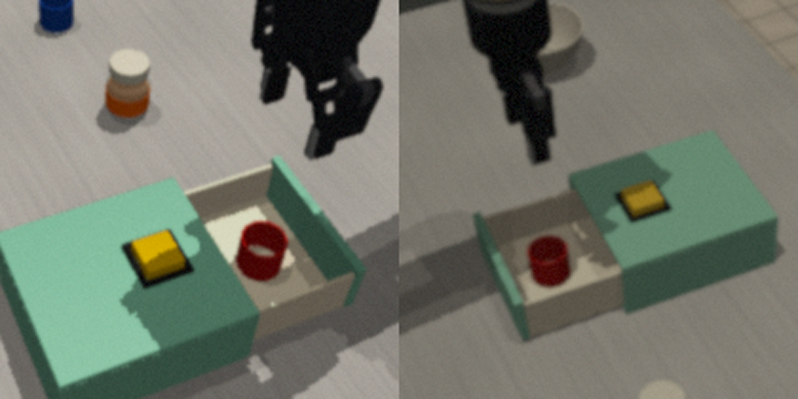

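View pics/wrist16.png

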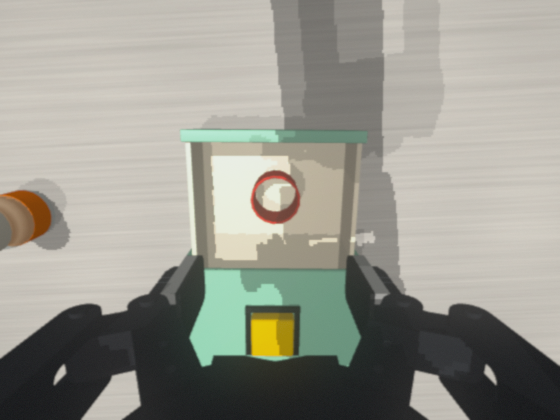

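The red cutter stands upright in the middle of the open drawer (wrist picture at 275,196), and the gripper is clear. The drawer's panel is at row 135 and the case front at row 268. The last check is the blue cutter, then I hand in.

```bash
python3 - <<'E'
from h import *
for n in("scene","side"):
    im=manip.grab_frame(n);c=manip.get_calibration(n)
    for t in("blue_cutter_mid",):
        d=manip.cut_out(t,n)[0];ys,xs=np.nonzero(d["pixels"]);print(n,t,xs.mean(),ys.mean(),onz(c,(xs.mean(),ys.mean()),.02))
s=manip.state();print(s["time"],s["joint_vel"].round(3),s["contact_force"]);print(manip.job_done())
E
```

```text
scene blue_cutter_mid 269.24054054054056 154.9 [ 0.51593058 -0.32138949  0.02      ]
side blue_cutter_mid 302.925 353.39166666666665 [ 0.51527093 -0.32153201  0.02      ]
18.4667 [-0.    -0.005 -0.005 -0.001 -0.001  0.001] [ 0.54179785 -0.21196805 -0.44632166]
the job is handed in; nothing more can be done
None
```

I pressed the latch pad, the drawer sprang open, and the red cutter now stands upright on its floor, roughly centred. I released it, raised the gripper clear, and handed in at about 18.5 s.

**Last checks:**
- **Drawer:** it is still open. In the view before lowering the cutter, its front panel stood about 110 mm from the case front.
- **Red cutter:** it touched the floor at the expected height, within about 1 mm. The scene, side and wrist pictures all show it standing upright.
- **Blue cutter:** it is within about 2 mm of where it started, which is measurement noise.
- **Robot:** it touches nothing.

**What disagreed:** the fingertips end about 37 mm short of the reported TCP, although the text says the TCP is at their very end. My first press, made to the stated height, therefore did not reach the pad. I then lowered the tool in small steps until the force rose to 2.7 N and then 3.8 N, and the latch let go. I used the measured fingertip height for the grasp and the placing.

While I was setting the cutter down, the contact force briefly reached 9.5 N. I backed off 1.5 mm before releasing it.

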